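Set the speed knob and clip its cover home

ROBOT

A 6-joint arm with a two-finger parallel gripper is mounted at the origin on a cart in front of the work surface, level with it; the furniture and walls round the work are solid. World frame = base frame: x ahead of the robot, y to its left, z up, the work surface at z = 0. Lengths are in m, angles in degrees, forces in N, time in s.
With the tool pointing down it reaches from about 0.4 to 0.825 m from the base axis. Payload 7 kg.
Tool frame: the origin (TCP) lies midway between the tips of the shut fingers; the grasp point (between the pads) lies 19 mm behind it; z points along the fingers, y is the line along which they close (so a half turn about z gives the same grasp; the last joint's range is limited). The gripper opens to 88 mm and grips with 3 to 60 N. Pads are 19 mm wide; open, the fingers measure 130 mm over their backs; the gripper's body (78 mm by 193 mm) begins 47 mm behind the grasp point.
Start: joints at [-49.727, 20.546, 0.682, 0, -70.136, -16.507], TCP at [0.272, -0.618, 0.2] pointing down, gripper open.
Joint ranges: [-176.03, 176.03], [-82.01, 121.73], [-58.28, 71.71], [-173.87, 95.51], [-174.79, -0.11], [-173.66, 173.66]. Speed limits (degrees/s): [136.94, 136.94, 172.46, 180, 180, 180].

INTERFACE

Orientations are given as a 3x3 rotation matrix whose columns are the frame's x, y, z axes.
In Python, from rig import robot gives the robot as it stands. Calls block until the motion is done:
- robot.goto(position, orientation): joint-space move of the TCP to a pose.
- robot.servo_line(position, ori=None, speed=0.15): straight line of the TCP; ori=None keeps the orientation; speed is the mean speed in m/s.
- robot.movej(angles): joint-space move.
- robot.move_gripper(opening): opening from 0.0 (shut) to 1.0 (fully open); the grip force is fixed at half the most; returns when the fingers have stopped.
- robot.dwell(seconds).
- robot.ik(position, orientation): joint angles nearest the present ones, or None.
- robot.grab_frame(name): name is "scene" or "top" or "wrist"; returns (picture, depth): 480x640x3 uint8, red, green, blue; 480x640 float32, m along the optical axis (not along the pixel's ray), 0 where there is no reading.
- robot.camera_info(name): a dict with "vfov" (degrees; the focal length in pixels is half the picture's height over the tangent of half this angle, whatever the lens; pixels are square), "cx", "cy" (the principal point, pixels), "view" (4x4, takes a point from world to camera coordinates); the wrist camera has in their place "T_tool_cam" (4x4, takes a point from camera to tool coordinates, whose origin is the TCP and whose axes are the flange's). Camera axes: x right, y down, z forward; pixel columns grow to the right and rows downward; lengths in m; the calibration is good to about 2 mm. A picture is of the moment at which its call begins: read the wrist's pose just before it. camera_info takes no time and is no camera call.
A pose or a line that the arm cannot do raises robot.Unreachable and nothing moves.
- robot.job_done(): hands the job in; it is judged then, once.
Readings, each from a call of its own:
- robot.read_t(): time.
- robot.read_qpos(): joint angles.
- robot.read_qvel(): joint speeds.
- robot.read_effort(): joint torques, N m.
- robot.read_position(): TCP position.
- robot.read_tcp_rot(): TCP orientation.
- robot.read_force(): force on the tool from outside, world axes, zero at the start.
- robot.read_ft_torque(): the same for the moment, N m.
- robot.read_grip_width(): opening from 0.0 (shut) to 1.0 (fully open).
- robot.read_finger_force(): force on a finger pad.
Only numpy, scipy, OpenCV 4.12 (cv2) and the standard library are available. Lean on these libraries where they do the work, as an engineer would, in place of code of your own. Each camera call takes 0.05 s, during which the arm holds its last target. There are 200 camera calls.

TASK

Turn the pointer knob on the grey control station to 7 (its scale runs clockwise from 0 to 10, with long lines at 0, 5 and 10), then fit the loose black cover over the knob and press it straight down until it snaps over both catches. Go on pressing so that its rubber seal stays squeezed right down, and finish like that, with the cover still held pressed home so that I can thread the sealing wire; leave the pliers, the oil bottle and the tape where they are.

Things in the scene. Friction and masses are not known exactly. Their poses are not given: they have to be found in the camera images.
- control_station: Fixed. Grey enclosure 112 x 170 mm on a pale plywood board 158 x 244 x 12 mm; lid top 67 mm above the bench. The origin is on the knob's axis, at the bench top; x points across the enclosure to its far side, y along its length to the end with the white lamp (enclosure reaches y -67 to +103 mm), z up. Round the knob stands a collar 58 mm (x) by 70 mm (y), 17 mm high above the lid, its top 5 mm tapered to 52 x 62 mm; at each y end of it a black spring catch juts out.
- speed_knob (a joint): Angle of the pointer knob, rad: 0 at scale 0, grows clockwise seen from above, 4.712 (270 degrees) at scale 10, so 27 degrees (0.4712 rad) a division and 7 is 3.299 rad (accepted within 0.12 rad, about a quarter of a division). The scale has a line every half division, long ones at 0, 5 and 10; 5 points along the station's +x, 0 and 10 lie 135 degrees either side of it. Starts between 3 and 5.5. Stays where it is left (friction 0.04 N m).
- knob_grip (a point): Point on the knob's axis, 103 mm above the bench, at the height to grip; its x axis points where the white pointer line points (along the bar), z up. The knob is black: a bar 31 mm long and 12 mm thick, from 12 mm below this point to 8 mm above it, standing on a round skirt 33 mm across. Fingers go on the bar's two long sides.
- cover_seat (a point): Point on the knob's axis 68 mm above the bench, where the cover's origin (middle of its rim) lies when it is fully home; axes as the station's. The cover's y must lie along this y, either way round (half a turn makes no difference). Going down, the cover meets the catches with its rim about 11 mm above this point; the push rises to about 10 N near 7 mm and drops suddenly as it snaps, all through at 4 mm. Counts as home below 1.6 mm.
- cover_seal (a joint): How far the black rubber seal frame round the collar is squeezed, m: 0 free (5 mm proud of the lid), about 0.0015 with the cover snapped on but not pressed, 0.004 right down, at a hard stop. It pushes the cover back up with about 3 N a millimetre, so 8 to 12 N of push keeps the cover home.
- snap_cover: Loose black plastic cover, open below, 0.11 kg, standing on its rim on the bench right of the station. Origin: middle of its rim (underside), z up. Outside 70 mm (x) by 89 mm (y) by 50.5 mm high, small drilled ears at the two y ends (106 mm over them); on top, in the middle, a grip rib 16 mm thick (x), 52 mm long (y), from 50.5 to 72.5 mm above the rim. It clears the collar by 3 mm all round and covers the knob with 3 mm to spare.
- pliers: Bystander: combination pliers with red sleeves, 188 x 60 x 14 mm, lying in front of the station; origin at the middle of the underside.
- oil_bottle: Bystander: red oil bottle with yellow spout, 52 mm across, 158 mm tall, standing behind and right of the station; origin at its foot, z up.
- black_tape: Bystander: roll of black tape, 64 mm across, 19 mm high, lying near the front edge right of the pliers; origin under its middle.
Things that resemble listed ones, but are neither listed nor needed, are in the scene too. Of the things like the snap_cover, leave any that is orange or white; of the rest the larger one is meant.

How it is judged (in metres and radians):
On the way, in this order (a step that is already met when the one before it is completed fails the run):
1. the speed knob stands at 7 on its scale (value of joint speed_knob between 3.179 and 3.419 rad), for 0.3 s.
2. with the knob still at 7, the cover has snapped over both catches (all of step 1 and horizontal distance between snap_cover and cover_seat below 0.005 m and angle between the y axis of snap_cover and the y axis of cover_seat, either way round below 0.08 rad and angle between the z axis of snap_cover and the z axis of cover_seat, either way round below 0.06 rad and z of snap_cover in the frame of cover_seat below 0.0042 m), for 0.1 s.
At the end, for the whole second after the job is handed in: Knob within 0.12 rad of 7; cover upright on the collar (within 5 mm and 0.08 rad), its rim less than 1.6 mm above cover_seat and the seal squeezed by over 2.4 mm, the robot still touching and pressing it (over 5 N on the station), at rest; all for the last second (all of step 1 and horizontal distance between snap_cover and cover_seat below 0.005 m and angle between the y axis of snap_cover and the y axis of cover_seat, either way round below 0.08 rad and angle between the z axis of snap_cover and the z axis of cover_seat, either way round below 0.06 rad and z of snap_cover in the frame of cover_seat below 0.0016 m and value of joint cover_seal above 0.0024 m and contact force between snap_cover and control_station above 5 N and (contact force between snap_cover and the fingers above 1 N or contact force between snap_cover and the arm above 1 N) and linear speed of snap_cover below 0.02 m/s); the arm keeps its last pose, push and grip.
It fails at once if the pliers is pushed more than 3 cm away or knocked over (distance of pliers from where it was at the start of the episode above 0.03 m).
It fails at once if the oil bottle is pushed more than 3 cm away or knocked over (distance of oil_bottle from where it was at the start of the episode above 0.03 m or angle between oil_bottle's own z axis and vertical above 0.5 rad).
It fails at once if the black tape is pushed more than 3 cm away or knocked over (distance of black_tape from where it was at the start of the episode above 0.03 m).
It also fails if it takes over 59 s, if anything falls off the work surface, if the arm or the gripper's body presses on something with over 40 N, if the wrist force passes 120 N, or if a joint passes its speed limit or range.

## Working session

There is one attempt and no reset: what is moved stays moved. The work goes in short steps, each a Python script; the robot and the scene stay as the last script left them, time stands still between calls to the robot, and variables do not carry over. Pictures are saved under pics/ and viewed, at most 13 in all, crops included, and the job is handed in when it is done.

```bash
mkdir -p pics
cat > h.py <<'E'
from rig import robot
import numpy as np, cv2
def grab(name,fn=None):
    p=np.array(robot.read_position());R=np.array(robot.read_tcp_rot())
    img,d=robot.grab_frame(name); c=robot.camera_info(name)
    f=240/np.tan(np.radians(c['vfov']/2))
    if name=='wrist':
        T=np.eye(4);T[:3,:3]=R;T[:3,3]=p; W=T@np.array(c['T_tool_cam'])
    else: W=np.linalg.inv(np.array(c['view']))
    if fn: cv2.imwrite('pics/'+fn,img[:,:,::-1]); np.savez('pics/'+fn[:-4]+'.npz',img=img,d=d,W=W,f=f,c=[c['cx'],c['cy']])
    return img,d,W,f,(c['cx'],c['cy'])
def load(fn):
    z=np.load('pics/'+fn+'.npz'); return z['img'],z['d'],z['W'],float(z['f']),z['c']
def pts(F):
    img,d,W,f,c=F; v,u=np.mgrid[:480,:640]
    P=np.stack([(u-c[0])/f*d,(v-c[1])/f*d,d],-1)
    return P@W[:3,:3].T+W[:3,3]
def plane(F,uv,z):
    img,d,W,f,c=F; uv=np.atleast_2d(uv).astype(float)
    r=np.c_[(uv-c)/f,np.ones(len(uv))]@W[:3,:3].T
    return W[:3,3]+r*((z-W[2,3])/r[:,2])[:,None]
def down(a):  # tool y axis at world angle a (deg)
    a=np.radians(a); y=np.array([np.cos(a),np.sin(a),0]); z=np.array([0,0,-1.]); return np.c_[np.cross(y,z),y,z]
E
python3 - <<'E'
from h import *
for n in('top','scene'):
    F=grab(n,n+'0.png'); print(n,F[2].round(3).tolist(),F[3],F[4])
print(robot.camera_info('wrist'),robot.read_tcp_rot(),robot.read_t())
E
```

```text
top [[-0.025, -0.995, 0.1, 0.384], [-1.0, 0.026, 0.001, -0.176], [-0.004, -0.1, -0.995, 1.422], [0.0, 0.0, 0.0, 1.0]] 560.0886944133912 (311.7538631041116, 243.6680552931258)
scene [[0.671, -0.406, 0.621, -0.416], [-0.741, -0.35, 0.572, -1.018], [-0.015, -0.844, -0.536, 0.866], [0.0, 0.0, 0.0, 1.0]] 623.5277269726885 (332.54522308565737, 242.21327574439766)
{'vfov': 68.16509109313904, 'cx': 315.3609795909482, 'cy': 241.4356222451176, 'T_tool_cam': array([[ 1.60202530e-03, -9.56927148e-01, -2.90323729e-01,
         7.93266977e-02],
       [ 9.99998624e-01,  1.40800839e-03,  8.77164410e-04,
         4.68592319e-04],
       [-4.30604190e-04, -2.90324734e-01,  9.56928087e-01,
        -1.83663486e-01],
       [ 0.00000000e+00,  0.00000000e+00,  0.00000000e+00,
         1.00000000e+00]])} [[-9.15244115e-01 -4.02899090e-01 -7.30027368e-04]
 [-4.02899721e-01  9.15243254e-01  1.26506038e-03]
 [ 1.58460949e-04  1.45196689e-03 -9.99998933e-01]] 0.1
```

View pics/top0.png

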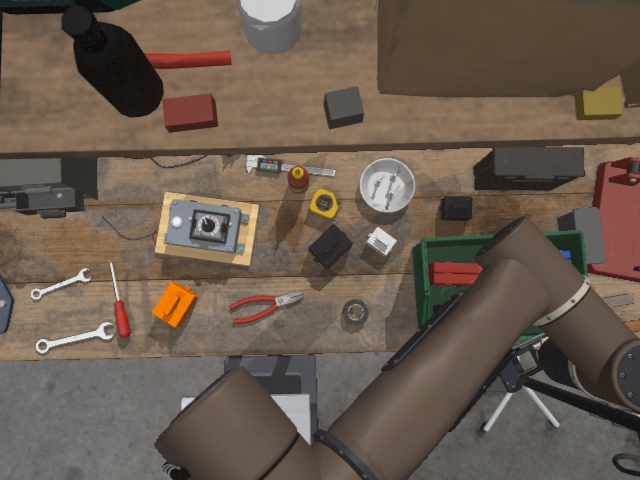

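View pics/scene0.png

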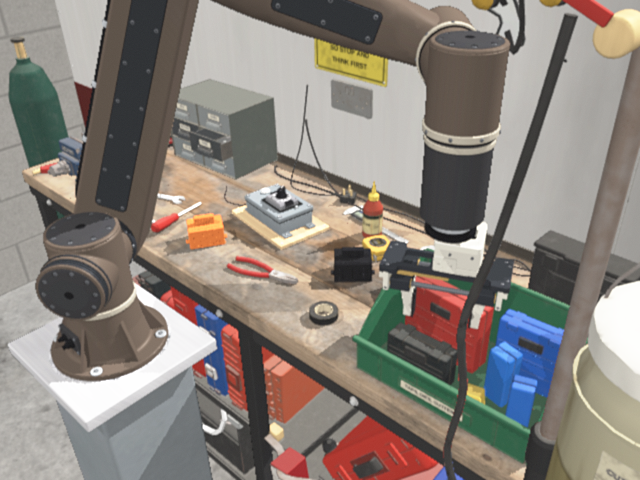

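The top view shows the station at (208,228) with its white lamp at (177,222). There are four cover-like things: orange (175,304), white (380,241), black (330,246) and a smaller black one (457,208). Black (330,246) fits best, as the larger of the two that are neither orange nor white. I'll confirm it with a crop.

Run:
```python
from h import *
F=load('top0');P=pts(F);img=F[0];z=P[...,2]
def box(m,name):
    m=m.astype(np.uint8); n,l,s,c=cv2.connectedComponentsWithStats(m); i=1+np.argmax(s[1:,4]); q=P[l==i][:,:2].astype(np.float32)
    r=cv2.minAreaRect(q*1000); print(name,s[i].tolist(),[np.round(x,1) for x in r],q.mean(0).round(4),z[l==i].min().round(3),z[l==i].max().round(3))
def roi(u0,u1,v0,v1):
    m=np.zeros((480,640),bool);m[v0:v1,u0:u1]=1;return m
A=roi(150,265,185,270)
box(A&(abs(z-.067)<.006),'lid'); box(A&(z>.004)&(z<.02),'board')
for n,r in(('big',(305,358,220,272)),('small',(438,478,190,225)),('white',(362,400,225,260))):
    box(roi(*r)&(z>.015),n); 
    box(roi(*r)&(z>z[roi(*r)].max()-.008),n+' rib')
for u,v in((330,130),(330,152),(100,60),(345,105),(500,50),(270,30),(298,176)): print(u,v,P[v,u].round(3))
a=cv2.resize(img[180:280,290:490],(800,400),interpolation=cv2.INTER_CUBIC)
cv2.imwrite('pics/crop1.png',a[:,:,::-1])
```

```text
lid [165, 199, 75, 54, 2214] [array([572.4,  91.6]), array([170.7, 112.4]), np.float64(80.6)] [0.5717 0.0955] 0.061 0.073
board [150, 190, 110, 77, 2679] [array([575.1,  96.9]), array([271.6, 165.9]), np.float64(80.7)] [0.563  0.0828] 0.004 0.02
big [308, 223, 45, 45, 1055] [array([ 482.7, -195.3]), array([ 84.8, 183.1]), np.float64(54.4)] [ 0.5153 -0.2191] 0.018 1.422
big rib [320, 220, 1, 1, 1] [array([ 383.6, -176.5]), array([0., 0.]), np.float64(0.0)] [ 0.3836 -0.1765] 1.422 1.422
small [442, 196, 30, 25, 682] [array([ 521.8, -368.8]), array([ 78.7, 467.1]), np.float64(26.1)] [ 0.6026 -0.5354] 0.016 1.422
small rib [464, 201, 1, 1, 1] [array([ 383.6, -176.5]), array([0., 0.]), np.float64(0.0)] [ 0.3836 -0.1765] 1.422 1.422
white [366, 227, 31, 29, 474] [array([ 454.3, -282.2]), array([ 61.4, 246.8]), np.float64(47.7)] [ 0.5247 -0.3456] 0.015 1.422
white rib [391, 227, 1, 1, 1] [array([ 383.6, -176.5]), array([0., 0.]), np.float64(0.0)] [ 0.3836 -0.1765] 1.422 1.422
330 130 [ 0.552 -0.197  0.878]
330 152 [ 0.764 -0.228  0.001]
100 60 [ 0.581 -0.009  0.987]
345 105 [ 0.566 -0.211  0.909]
500 50 [ 0.574 -0.327  1.001]
270 30 [ 0.631 -0.143  0.93 ]
298 176 [ 0.677 -0.146  0.118]
```

View pics/crop1.png

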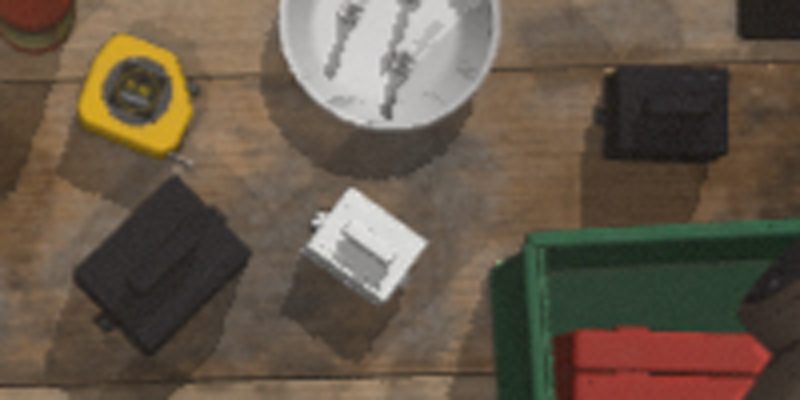

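The crop confirms that the black cover at (330,246) is the larger one, and the other black one at (457,208) is clearly smaller. Next I'll look at the knob and then the cover with the wrist camera.

Run:
```python
from h import *
robot.goto([0.45,-0.22,0.27],down(90))
F=grab('wrist','wc.png')
robot.goto([0.565,0.072,0.26],down(80))
F=grab('wrist','wk.png'); print(robot.read_t(),robot.read_position(),robot.read_qpos())
a=F[0]; cv2.imwrite('pics/both.png',np.vstack([cv2.resize(load('wc')[0],(400,300)),cv2.resize(a,(400,300))])[:,:,::-1])
```

```text
3.025 [0.56494106 0.0708491  0.26016319] [ 2.68403343e+01  8.67835543e+00 -7.49528855e+00  8.52404908e-03
 -7.38214921e+01 -1.26897455e+02]
```

View pics/wk.png

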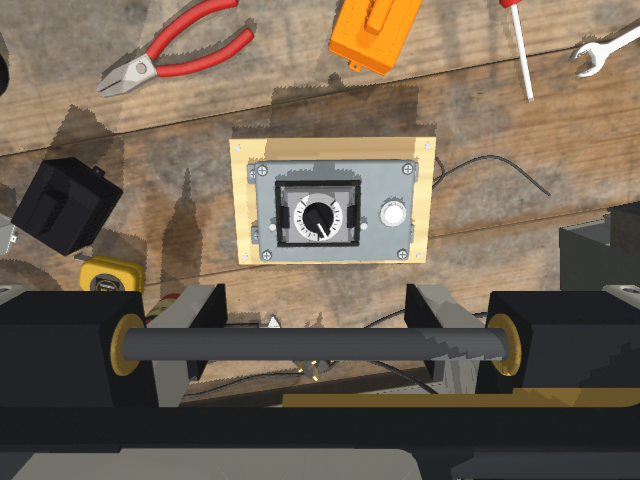

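View pics/wc.png

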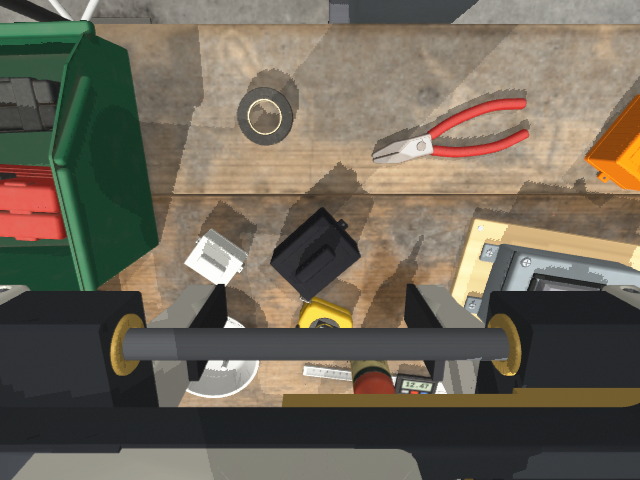

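The knob view (wk) has the knob at about (319,216), with its white pointer running to (328,238), which is roughly 4.2 on the scale. The cover view (wc) has the black cover at (316,252) with its rib along the diagonal. I'll measure both more closely.

Run:
```python
from h import *
robot.servo_line([0.568,0.074,0.19],speed=0.2)
F=grab('wrist','wk2.png')
def rect(P,m,name):
    m=cv2.morphologyEx(m.astype(np.uint8),cv2.MORPH_OPEN,np.ones((2,2)));n,l,s,c=cv2.connectedComponentsWithStats(m); i=1+np.argmax(s[1:,4]); q=P[l==i]
    r=cv2.minAreaRect(q[:,:2].astype(np.float32)*1000); print(name,s[i].tolist(),[np.round(x,1) for x in r],'z',np.percentile(q[:,2],[2,50,98]).round(4))
P=pts(F);z=P[...,2];x=P[...,0];y=P[...,1]
near=(np.hypot(x-.5695,y-.0738)<.15)
rect(P,near&(z>.063)&(z<.2),'lid+')
near=(np.hypot(x-.5695,y-.0738)<.06)
rect(P,near&(z>.076)&(z<.2),'collar');rect(P,near&(z>.0935)&(z<.12),'bar')
G=load('wc');P=pts(G);z=P[...,2];x=P[...,0];y=P[...,1]
near=(np.hypot(x-.515,y+.219)<.075)
for a,b,n in((.015,.12,'cover all'),(.045,.12,'cover top'),(.062,.12,'rib')): rect(P,near&(z>a)&(z<b),n)
c=cv2.resize(F[0][100:340,180:460],(700,600),interpolation=cv2.INTER_CUBIC); cv2.imwrite('pics/crop2.png',c[:,:,::-1])
```

```text
lid+ [239, 163, 196, 122, 22295] [array([575.1,  95.2]), array([198.9, 165.4]), np.float64(80.9)] z [0.0643 0.0669 0.1098]
collar [269, 197, 95, 67, 5628] [array([545.5,  77.7]), array([ 83.1, 112.5]), np.float64(81.2)] z [0.0716 0.084  0.1109]
bar [302, 219, 30, 41, 686] [array([541.7,  75.2]), array([ 20.3, 104.2]), np.float64(87.8)] z [0.0843 0.1099 0.1118]
cover all [271, 211, 91, 97, 4535] [array([ 486.4, -230.9]), array([207.8, 105.1]), np.float64(21.5)] z [0.0012 0.05   0.0723]
cover top [271, 217, 91, 85, 3985] [array([ 484.1, -231.9]), array([202.9, 104.9]), np.float64(21.4)] z [0.0005 0.0502 0.0724]
rib [297, 247, 40, 38, 654] [array([ 461.3, -210.3]), array([ 44.1, 177.4]), np.float64(82.2)] z [0.0497 0.0712 0.0729]
```

View pics/crop2.png

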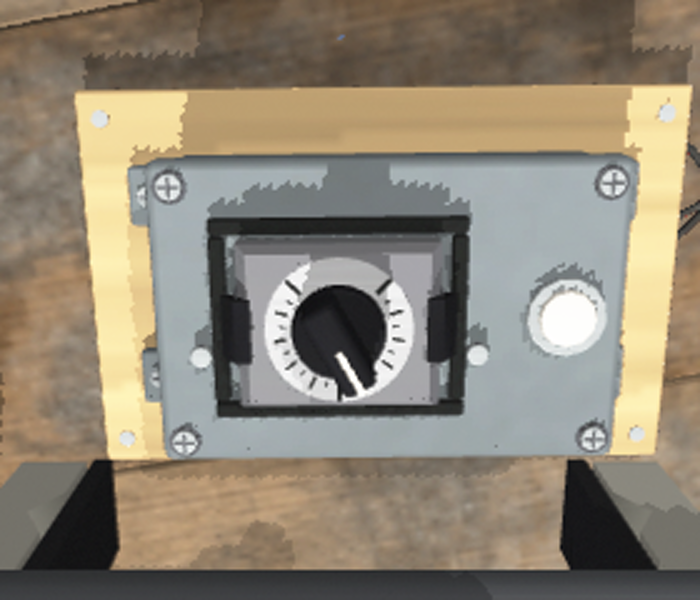

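The close-up shows the knob centred at about crop (338,330), with the white pointer line running from (338,354) to (362,394), just past the long 5 line toward 4. I'll get exact values by casting masks onto known heights.

Run:
```python
from h import *
def rect(F,m,zc,name):
    m=cv2.morphologyEx(m.astype(np.uint8),cv2.MORPH_OPEN,np.ones((3,3)));n,l,s,c=cv2.connectedComponentsWithStats(m); i=1+np.argmax(s[1:,4]); v,u=np.nonzero(l==i)
    q=plane(F,np.c_[u,v],zc)[:,:2]
    r=cv2.minAreaRect(q.astype(np.float32)*1000); d=np.linalg.eigh(np.cov(q.T))[1][:,1]
    print(name,len(u),[np.round(x,1) for x in r],q.mean(0).round(4),'pca',np.degrees(np.arctan2(d[1],d[0])).round(1)); return q
F=load('wk2');P=pts(F);z=P[...,2]; v,u=np.mgrid[:480,:640]
roi=(u>230)&(u<450)&(v>130)&(v<290)
rect(F,roi&(abs(z-.067)<.004),.067,'lid')
rect(F,roi&(abs(z-.012)<.004),.012,'board')
rect(F,roi&(u<370)&(abs(z-.084)<.0025),.084,'collar')
b=roi&(abs(z-.111)<.003); q=rect(F,b,.111,'bar')
w=roi&(F[0].min(-1)>150)&(z>.1)&(z<.12); vv,uu=np.nonzero(w); print('line',len(uu),plane(F,[[uu.mean(),vv.mean()]],.111))
G=load('wc');P=pts(G);z=P[...,2];roi=(u>260)&(u<370)&(v>200)&(v<310)
rect(G,roi&(abs(z-.0505)<.005),.0505,'ctop'); rect(G,roi&(abs(z-.0725)<.005),.0725,'rib')
```

```text
lid 13778 [array([570.5,  90.9]), array([167.3, 110.1]), np.float64(80.7)] [0.5671 0.1003] pca 78.9
board 7935 [array([571.7, 100.7]), array([224.1, 155.5]), np.float64(80.1)] [0.532  0.1321] pca 59.5
collar 3577 [array([568. ,  73.2]), array([75. , 53.6]), np.float64(80.1)] [0.5661 0.0732] pca 82.9
bar 535 [array([568.2,  73.6]), array([31.7, 11.9]), np.float64(19.8)] [0.5681 0.0735] pca -160.5
line 62 [[0.57613014 0.07610505 0.111     ]]
ctop 3226 [array([ 514.7, -220.3]), array([69.8, 88.2]), np.float64(42.4)] [ 0.5124 -0.2202] pca 129.8
rib 591 [array([ 514.6, -220.4]), array([17. , 51.8]), np.float64(42.3)] [ 0.5145 -0.2204] pca 132.5
```

Run:
```python
from h import *
K=[.5682,.0735]
robot.move_gripper(0.5)
robot.goto(K+[.15],down(289.8)); print(robot.read_qpos())
robot.servo_line(K+[.0945],speed=.06); print(robot.read_force(),robot.read_position())
robot.move_gripper(0.0); print(robot.read_grip_width(),robot.read_force())
for a in (262,234,206.5): robot.goto(K+[.0945],down(a))
robot.dwell(.3); print(robot.read_tcp_rot(),robot.read_force(),robot.read_ft_torque())
robot.move_gripper(0.5)
robot.servo_line(K+[.19],speed=.15)
robot.goto([.568,.074,.19],down(170.5+90-180))
F=grab('wrist','wk3.png');P=pts(F);z=P[...,2];v,u=np.mgrid[:480,:640]
roi=(u>230)&(u<450)&(v>130)&(v<290); b=(roi&(abs(z-.111)<.003)).astype(np.uint8)
v,u=np.nonzero(cv2.morphologyEx(b,cv2.MORPH_OPEN,np.ones((3,3))));print(cv2.minAreaRect((plane(F,np.c_[u,v],.111)[:,:2]*1000).astype(np.float32)))
w=roi&(F[0].min(-1)>150)&(z>.1)&(z<.12); vv,uu=np.nonzero(w); print('line',plane(F,[[uu.mean(),vv.mean()]],.111))
c=cv2.resize(F[0][150:300,240:440],(800,600),interpolation=cv2.INTER_CUBIC); cv2.imwrite('pics/crop3.png',c[:,:,::-1]); print(robot.read_t())
```

```text
[ 2.69287056e+01  1.32069408e+01 -1.65605806e+01  2.61836192e-04
 -6.02224307e+01  8.28486924e+01]
[ 0.1683127   1.12080903 -0.31114726] [0.56854291 0.07361816 0.09491646]
0.0055236226116068205 [0.11232819 0.06126404 0.82048767]
[[ 4.47378651e-01 -8.94344644e-01 -2.12732114e-06]
 [-8.94344644e-01 -4.47378651e-01 -2.36210577e-05]
 [ 2.01736484e-05  1.24701152e-05 -1.00000000e+00]] [-0.32302826  0.10350443 -0.26328787] [0.01920909 0.090521   0.0111345 ]
((567.948974609375, 73.447265625), (30.800743103027344, 11.794065475463867), 19.816452026367188)
line [[0.57611581 0.07624562 0.111     ]]
15.025
```

View pics/crop3.png

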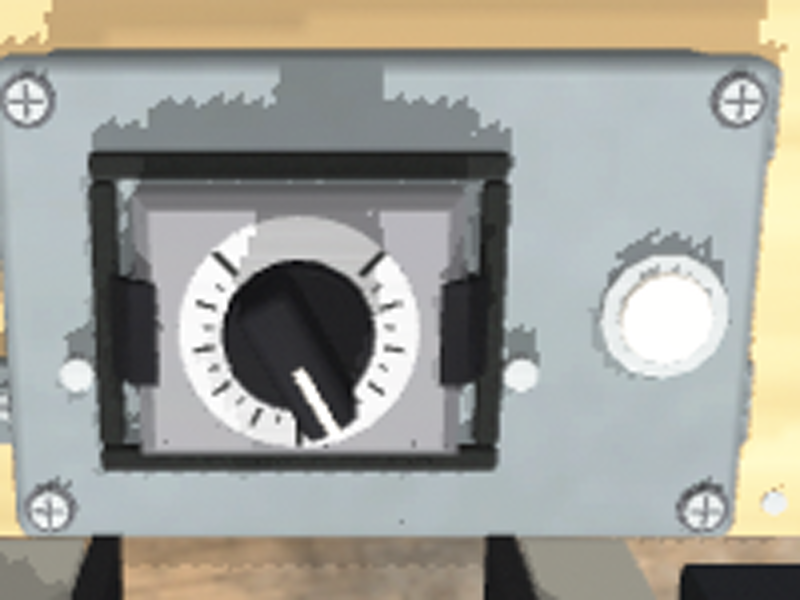

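The picture shows the knob unchanged, with its pointer still near 4. The fingers shut to 0.0055, so they missed the bar. I'll go down again, close, and look.

Run:
```python
from h import *
K=[.5682,.0735]
robot.goto(K+[.14],down(289.8)); print(robot.read_grip_width(),robot.read_t())
robot.servo_line(K+[.0945],speed=.1); print(robot.read_force(),robot.read_position(),robot.read_t())
F=grab('wrist','a.png')
robot.move_gripper(0.0); print(robot.read_grip_width(),robot.read_finger_force(),robot.read_position(),robot.read_t())
G=grab('wrist','b.png'); H=grab('scene','c.png')
c=cv2.resize(H[0][160:280,230:350],(400,400),interpolation=cv2.INTER_CUBIC)
cv2.imwrite('pics/abc.png',np.vstack([np.hstack([cv2.resize(F[0],(400,300)),cv2.resize(G[0],(400,300))]),np.hstack([c,np.zeros_like(c)])[:300]])[:,:,::-1])
```

```text
0.49702840074978283 18.0833
[-0.33465746 -0.81275527  0.05833377] [0.56851076 0.07352383 0.09474192] 18.6917
0.005906788527078021 0.0 [0.56817921 0.07349905 0.09446616] 19.6167
```

View pics/abc.png

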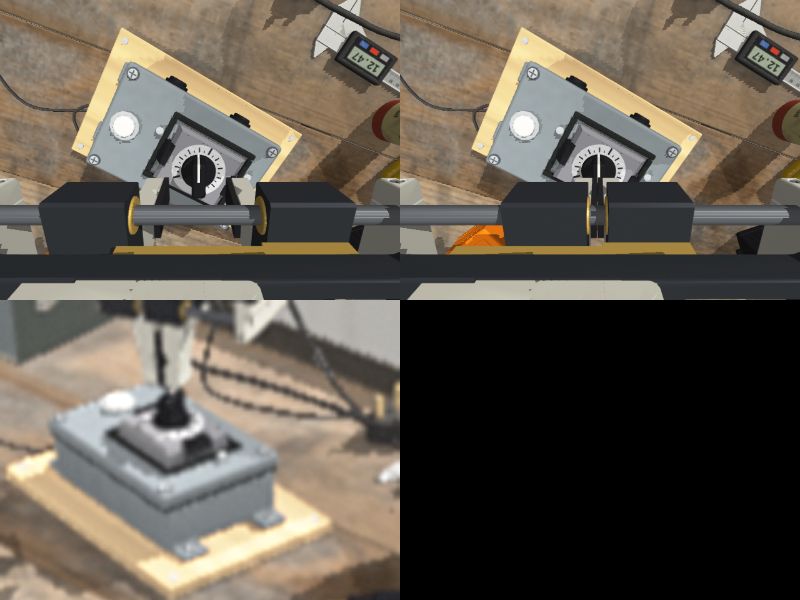

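Run:
```python
from h import *
for n in 'ab':
    F=load(n);P=pts(F);print(n,F[2][:3,3].round(4),[(u,v,P[v,u].round(4).tolist()) for u,v in((318,262),(318,250),(340,270),(310,295),(326,295),(310,300),(240,290),(385,290))])
F=load('b');z=pts(F)[...,2]; print(z[240:320:6,300:345:5].round(3))
F=load('c');P=pts(F); print([P[v,u].round(3).tolist() for u,v in((281,193),(281,188),(281,180),(278,200),(283,200),(281,183),(281,170))])
```

```text
a [0.6422 0.1006 0.2784] [(318, 262, [0.5838, 0.078, 0.1091]), (318, 250, [0.5845, 0.0781, 0.0918]), (340, 270, [0.5771, 0.0622, 0.0906]), (310, 295, [0.5661, 0.076, 0.1113]), (326, 295, [0.5685, 0.0681, 0.1105]), (310, 300, [0.5626, 0.0748, 0.1096]), (240, 290, [0.5666, 0.1096, 0.131]), (385, 290, [0.5892, 0.048, 0.1317])]
b [0.6419 0.1005 0.2781] [(318, 262, [0.5833, 0.078, 0.1085]), (318, 250, [0.584, 0.0781, 0.0912]), (340, 270, [0.5772, 0.0624, 0.0917]), (310, 295, [0.5755, 0.0791, 0.1324]), (326, 295, [0.5793, 0.0729, 0.1355]), (310, 300, [0.5757, 0.0791, 0.1377]), (240, 290, [0.5336, 0.1134, 0.0672]), (385, 290, [0.5654, 0.0246, 0.0663])]
[[0.084 0.085 0.084 0.084 0.084 0.083 0.085 0.085 0.084]
 [0.084 0.085 0.084 0.084 0.084 0.085 0.085 0.086 0.085]
 [0.085 0.089 0.09  0.092 0.092 0.09  0.088 0.084 0.084]
 [0.09  0.09  0.101 0.101 0.102 0.102 0.09  0.089 0.087]
 [0.09  0.091 0.11  0.11  0.11  0.109 0.091 0.092 0.09 ]
 [0.091 0.091 0.11  0.111 0.111 0.111 0.092 0.09  0.092]
 [0.091 0.091 0.11  0.111 0.111 0.11  0.09  0.091 0.091]
 [0.09  0.091 0.11  0.111 0.11  0.111 0.09  0.091 0.091]
 [0.128 0.129 0.126 0.111 0.125 0.129 0.129 0.129 0.129]
 [0.192 0.135 0.132 0.111 0.132 0.135 0.136 0.193 0.193]
 [0.195 0.138 0.138 0.278 0.138 0.138 0.141 0.197 0.197]
 [0.196 0.138 0.144 0.111 0.144 0.139 0.189 0.199 0.199]
 [0.196 0.138 0.149 0.111 0.149 0.148 0.19  0.203 0.203]
 [0.199 0.157 0.154 0.071 0.154 0.154 0.2   0.207 0.206]]
[[0.565, 0.067, 0.099], [0.567, 0.068, 0.113], [0.561, 0.059, 0.141], [0.551, 0.066, 0.084], [0.559, 0.055, 0.084], [0.564, 0.064, 0.129], [0.559, 0.055, 0.171]]
```

View pics/b.png

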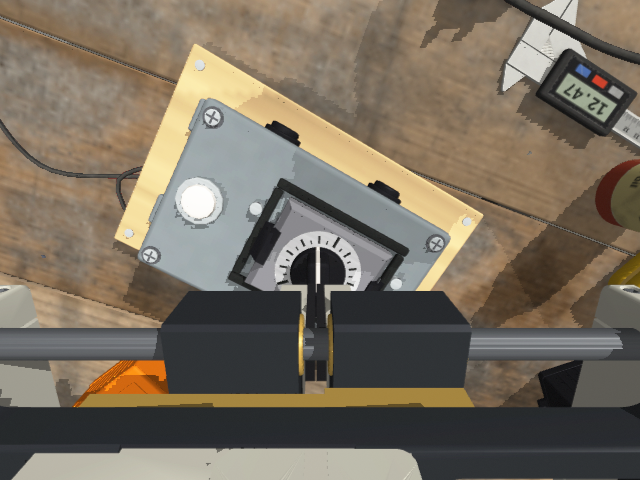

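The depth in b shows the real fingertips at z≈0.125 while the TCP reads 0.0945, so the tips are about 30 mm short of the stated TCP. The scene depth agrees: finger at 0.129 directly above the bar top at 0.111–0.113. I'll go lower under a force guard.

Run:
```python
from h import *
K=[.5682,.0735]
robot.move_gripper(0.4); f0=robot.read_force()[2]
for zz in (.08,.072,.067):
    robot.servo_line(K+[zz],speed=.08); f=robot.read_force()[2]-f0; print(zz,round(f,2))
    if abs(f)>3: break
robot.move_gripper(0.0); print('w',robot.read_grip_width(),robot.read_finger_force(),robot.read_t())
if robot.read_grip_width()>.08:
    z=robot.read_position()[2]
    robot.goto(K+[z],down(206.5)); robot.dwell(.2); print(robot.read_ft_torque(),robot.read_tcp_rot()[:,1],robot.read_t())
    G=grab('wrist','d.png')
```

```text
0.08 0.68
0.072 1.39
0.067 0.14
w 0.1355167117894968 29.986604154109955 21.85
[-0.78103402 -1.87002403 -0.06469538] [-0.89413682 -0.44779199 -0.00129481] 23.3583
```

The bar is gripped (0.1355 is 12 mm) and turned. I'll release, raise and check it numerically.

Run:
```python
from h import *
K=[.5682,.0735]
robot.move_gripper(0.4)
robot.servo_line(K+[.16],speed=.25)
F=grab('wrist','e.png');P=pts(F);z=P[...,2];v,u=np.mgrid[:480,:640]
roi=np.hypot(P[...,0]-K[0],P[...,1]-K[1])<.025
b=(roi&(abs(z-.111)<.003)).astype(np.uint8)
vv,uu=np.nonzero(cv2.morphologyEx(b,cv2.MORPH_OPEN,np.ones((3,3))));print(len(uu),cv2.minAreaRect((plane(F,np.c_[uu,vv],.111)[:,:2]*1000).astype(np.float32)))
w=roi&(F[0].min(-1)>150)&(z>.1)&(z<.12); vv,uu=np.nonzero(w); print('line',plane(F,[[uu.mean(),vv.mean()]],.111),robot.read_t())
q=robot.ik([.5146,-.2203,.2],down(222.3)); print(q)
```

```text
692 ((568.8330078125, 71.83457946777344), (11.256104469299316, 29.86536407470703), 26.5977840423584)
line [[0.57259559 0.06427232 0.111     ]] 24.625
[ -3.13799254   9.75020567 -14.10188457   0.         -66.14790976
  45.43799254]
```

Knob at −63.5° against a target of −63.5°, so it stands at 7. Now the cover. I've corrected for the ~1 mm camera bias, found by comparing the views taken at two wrist angles.

Run:
```python
from h import *
C=[.5155,-.2208]
robot.goto(C+[.10],down(222.3))
f0=robot.read_force()[2]
for zz in (.04,.027):
    robot.servo_line(C+[zz],speed=.12); f=robot.read_force()[2]-f0; print(zz,round(f,2))
    if f>4: break
robot.move_gripper(0.0); print('w',robot.read_grip_width(),robot.read_position(),robot.read_t())
robot.servo_line(C+[.165],speed=.2); print('w',robot.read_grip_width(),robot.read_force(),f0)
F=grab('wrist','g.png'); P=pts(F); R=robot.read_tcp_rot(); p=robot.read_position()
q=(P-p)@R  # tool coords
m=(abs(q[...,0])<.07)&(abs(q[...,1])<.06)&(abs(q[...,2]-.0035)<.003)
n,l,s,c=cv2.connectedComponentsWithStats(cv2.morphologyEx(m.astype(np.uint8),cv2.MORPH_OPEN,np.ones((3,3)))); i=1+np.argmax(s[1:,4])
print(s[i],np.percentile(q[l==i],[1,50,99],axis=0).round(4),cv2.minAreaRect((q[l==i][:,:2]*1000).astype(np.float32)))
print(robot.read_t())
```

```text
0.04 0.07
0.027 -0.88
w 0.1787309353197353 [ 0.51581722 -0.22081054  0.02734907] 27.1667
w 0.18005967467156622 [-0.01077195  0.37631496  0.45991219] 0.358208280738845Traceback (most recent call last):
  File "<stdin>", line 13, in <module>
    return _wrapfunc(a, 'argmax', axis=axis, out=out, **kwds)
    return bound(*args, **kwds)
ValueError: attempt to get argmax of an empty sequence
```

View pics/g.png

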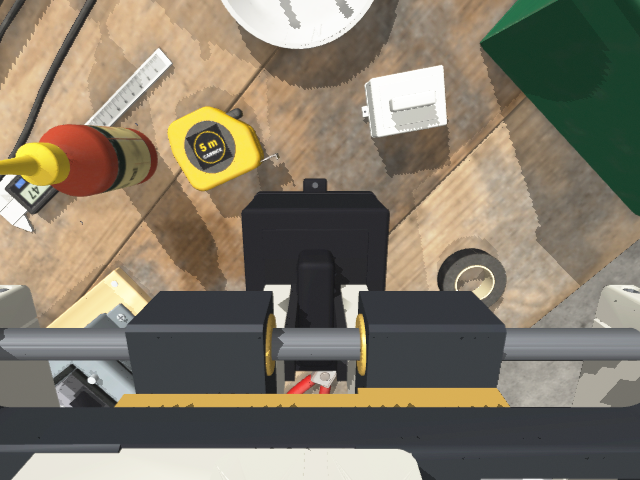

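The picture shows the cover held upright by its rib, with its top spanning columns 243–388 (centred on the tool) and its front edge at rows 193–207. I'll get the offset along the rib from the saved depth.

Run:
```python
from h import *
F=load('g');W=F[2];T=np.array(robot.camera_info('wrist')['T_tool_cam'])
G=(F[0],F[1],T,F[3],F[4]);q=pts(G)
for v in list(range(186,218,3))+list(range(240,270,4)): print(v,q[v,316].round(4),q[v,290].round(4))
print([ (u,q[225,u].round(4).tolist()) for u in (243,246,250,380,385,388)])
```

```text
186 [0.0492 0.0008 0.0217] [ 0.029  -0.0242  0.1638]
189 [0.0475 0.0008 0.0215] [ 0.0259 -0.0244  0.1646]
192 [0.0456 0.0008 0.0222] [ 0.0454 -0.0144  0.0237]
195 [0.045  0.0008 0.0154] [ 0.0449 -0.0139  0.016 ]
198 [0.045  0.0008 0.0056] [ 0.0448 -0.0133  0.0068]
201 [ 0.0449  0.0007 -0.0024] [ 0.045  -0.0126 -0.0031]
204 [ 0.0448  0.0007 -0.0101] [ 0.045  -0.0121 -0.0111]
207 [ 0.0448  0.0007 -0.0174] [ 0.0447 -0.0117 -0.0171]
210 [ 0.0443  0.0007 -0.0221] [ 0.0445 -0.0113 -0.0231]
213 [ 0.0429  0.0007 -0.0222] [ 0.0429 -0.0114 -0.0224]
216 [ 0.0417  0.0007 -0.0232] [ 0.0418 -0.0113 -0.0237]
240 [ 0.0302  0.0007 -0.0236] [ 0.0302 -0.0115 -0.0235]
244 [ 0.028   0.0007 -0.0227] [ 0.0284 -0.0115 -0.024 ]
248 [ 0.026   0.0007 -0.0229] [ 0.0262 -0.0116 -0.0235]
252 [ 0.0267  0.0007 -0.0308] [ 0.0241 -0.0117 -0.023 ]
256 [ 0.0261  0.0007 -0.0346] [ 0.0222 -0.0117 -0.0235]
260 [ 0.0263  0.0007 -0.0403] [ 0.0202 -0.0117 -0.0236]
264 [ 0.0254  0.0007 -0.0429] [ 0.0179 -0.0118 -0.0229]
268 [ 0.0243  0.0007 -0.0447] [ 0.0155 -0.0119 -0.022 ]
[(243, [0.0373, -0.0334, -0.0228]), (246, [0.0373, -0.032, -0.023]), (250, [0.0371, -0.0303, -0.0223]), (380, [0.0372, 0.0308, -0.022]), (385, [0.0375, 0.0329, -0.0232]), (388, [0.0372, 0.0345, -0.0221])]
```

The cover is centred in the grip to within 0.5 mm, with its rim 27.3 mm below the TCP, so home is at TCP z≈0.0953. Fitting it now.

Run:
```python
from h import *
K=[.5689,.0729]
robot.goto(K+[.165],down(170.5)); robot.dwell(.2)
F0=np.array(robot.read_force()); print(robot.read_position(),F0.round(2),robot.read_t())
zs=[.125,.113,.109,.106]+list(np.arange(.104,.089,-.001))
for zz in zs:
    robot.servo_line(K+[zz],speed=.1 if zz>.12 else .03)
    f=np.array(robot.read_force())-F0; p=robot.read_position(); print(round(zz,4),p.round(4),f.round(1),robot.read_grip_width().__round__(3),round(robot.read_t(),2))
    if zz>.1055 and np.linalg.norm(f)>6: print('early');break
    if zz<.099 and f[2]>13 or f[2]>28: break
```

```text
[0.56891161 0.07206347 0.16495177] [-0.27 -0.08 -0.21] 29.5417
0.125 [0.5691 0.0728 0.1252] [ 0.7 -0.1 -1.9] 0.181 30.09
0.113 [0.5689 0.0729 0.1129] [-0.4 -0.4 -0.4] 0.18 30.64
0.109 [0.5688 0.0728 0.1088] [ 0.5 -1.1 -0.7] 0.18 30.93
0.106 [0.5693 0.0734 0.1061] [1.2 2.4 0.8] 0.177 31.18
0.104 [0.5695 0.0731 0.1045] [0.8 1.9 3.7] 0.181 31.43
0.103 [0.5696 0.0731 0.1037] [1.9 0.8 5.6] 0.181 31.68
0.102 [0.5697 0.0731 0.1027] [0.9 2.4 6. ] 0.186 31.93
0.101 [0.5692 0.073  0.1012] [1.7 2.1 5.1] 0.175 32.17
0.1 [0.5673 0.0729 0.0983] [ 1.1  4.5 -9.6] 0.179 32.42
0.099 [0.5676 0.0728 0.0978] [-1.3  4.4 -8. ] 0.179 32.67
0.098 [0.5682 0.0728 0.0978] [-2.   3.2 -5.1] 0.183 32.92
0.097 [0.569  0.0728 0.0975] [-3.1  2.8 -0.7] 0.18 33.17
0.096 [0.5694 0.0728 0.097 ] [-4.2  3.1  4.3] 0.182 33.42
0.095 [0.5696 0.0728 0.0963] [-4.3  2.3  8.1] 0.181 33.67
0.094 [0.5697 0.0728 0.0956] [-4.3  3.6  9.6] 0.18 33.92
0.093 [0.5698 0.0728 0.0951] [-7.4  3.1 12.6] 0.179 34.17
0.092 [0.5699 0.0728 0.095 ] [-8.9  1.9 19.6] 0.183 34.42
```

Run:
```python
from h import *
for i in range(2): robot.dwell(.4); print(np.round(robot.read_force(),1),robot.read_position().round(4),np.abs(robot.read_qvel()).max().round(3),robot.read_grip_width())
print(robot.read_tcp_rot().round(3),robot.read_t())
F=grab('wrist','h.png');P=pts(F);print([P[v,u].round(4).tolist() for u,v in((270,230),(360,230),(290,250),(270,250),(360,250),(280,216),(350,216))])
```

```text
[-9.4  3.8 18.8] [0.5699 0.0728 0.095 ] 0.097 0.18572231423611135
[-10.8   1.6  18.7] [0.57   0.0728 0.095 ] 0.107 0.18347877834250897
[[-0.164 -0.986  0.003]
 [-0.986  0.164 -0.   ]
 [-0.    -0.003 -1.   ]] 35.225
[[0.5842, 0.0344, 0.1181], [0.5427, 0.0411, 0.1188], [0.5767, 0.0454, 0.119], [0.5864, 0.0445, 0.1168], [0.5439, 0.0509, 0.1186], [0.5783, 0.0286, 0.1183], [0.5463, 0.034, 0.1173]]
```

View pics/h.png

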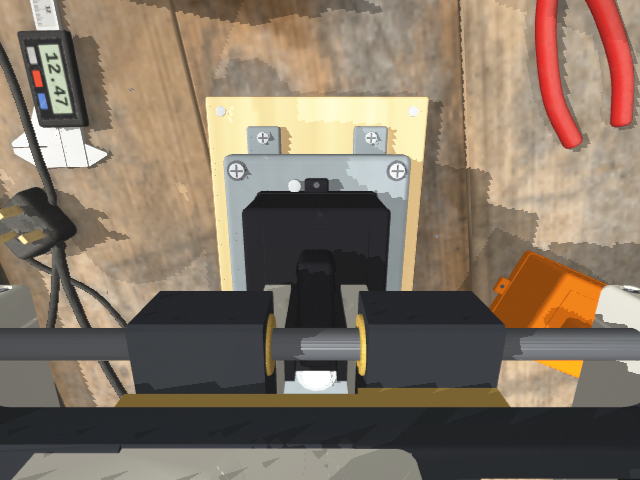

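The picture shows the cover seated squarely on the collar: its top spans columns 243–390 and its ear is over the lid at (316,185). The cover top measures 0.118, against 0.1185 when home. The push is steady at about 19 N, so I'm handing in.

```bash
python3 -c "
from rig import robot
print(robot.job_done())"
```

```text
the job is handed in; nothing more can be done
None
```

The knob measured at 7, the black cover snapped over both catches, and the arm is still holding it pressed right down at about 19 N; I handed the job in at about 35 s, and no verdict came back.

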